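Face up the red seasoning tin

ROBOT

A 6-joint arm with a two-finger parallel gripper is mounted at the origin on the work surface. World frame = base frame: x ahead of the robot, y to its left, z up, the work surface at z = 0. Lengths are in m, angles in rad, forces in N, time in s.
With the tool pointing down it reaches from about 0.35 to 1 m from the base axis. Payload 7.1 kg.
Tool frame: the origin (TCP) lies at the very end of the fingers, on their centre line; the grasp point (between the pads) lies 19 mm behind it; y points along the fingers, x is the direction in which the jaws open and shut, and the axes are right-handed (so a half turn about y gives the same grasp; the last joint's range is limited). The gripper opens to 85 mm and grips with 20 to 120 N. Pads are 22 mm wide; open, the fingers measure 114 mm over their backs; the gripper's body (76 mm by 85 mm) begins 54 mm behind the grasp point. The pads swing forward as they close: fully open they stand 13 mm farther back than shut.
Start: joints at [1.147, 0.423, 1.63, -0, 1.089, -0.019], TCP at [0.246, 0.574, 0.231] pointing down, gripper open.
Joint ranges: [-3, 3], [-0.9, 2.11], [0.09, 2.58], [-1.31, 4.45], [0.11, 2.69], [-2.54, 2.54]. Speed limits (rad/s): [2.39, 2.39, 3.01, 3.14, 3.14, 3.14].

INTERFACE

Orientations are given as a rotation vector (axis times angle).
In Python, from station import status, vision, bot gives the robot as it stands.
- The arm moves only by the tool servo_tool, never from a script. Its arguments are lists of equal length, an entry for each row: "twist": the turn, a rotation vector about the world's x, y, z in degrees, a list of three; "offset": the shift along the world's x, y, z in units of 25 mm (1.0 is 25 mm), a list of three; "claw": the finger opening in mm, from 0 to 85.4. In form: {"twist": [[rx, ry, rz], ...], "offset": [[dx, dy, dz], ...], "claw": [claw, ...]}. A call has 1 to 12 rows; each row shifts and turns the commanded pose from where the row before left it; what a row does not reach is not made up. A row lasts 1/8 s, in which the tool goes at most 62.5 mm and 10.7 degrees, less where a joint would pass 70% of its speed; a pose out of reach is approached as far as the arm can. A call is refused whole if a number of a shift passes 1 or a number of a turn 10.7, either way. A call with a gripper value outside its range is refused whole. The fingers move at their own pace and stop on an object; the grip force is fixed at half the most. Time passes only in rows, so rows that do not move let the fingers close. It gives the time, the measured TCP pose, the force and the opening at its end, in the units of the state.
- status.get_obs(): the state, without advancing time (a new reading comes with each control period).
- vision.camera(name): name is "scene" or "top" or "wrist"; returns a dict with "color" (384x512x3 uint8, red, green, blue), "mtx" (3x3 intrinsics, pixels), "D" ([k1, k2, p1, p2, k3] as OpenCV has them; the pictures are not rectified), "R" (3x3) and "t" (3): a world point X has camera coordinates R X + t; the wrist camera has in their place "hand_eye" (4x4, takes a point from camera to tool coordinates, whose origin is the TCP and whose axes are the tool frame's). Camera axes: x right, y down, z forward; pixel columns grow to the right and rows downward; lengths in m; the calibration is good to about 2 mm. A picture is of the moment at which its call begins: read the wrist's pose just before it. There is no depth.
- bot.finish_job(): hands the job in, once; it reports no verdict.
Trained networks look in a picture, given as the dict that the camera call returned (one of the last four; its "shot" number tells which), for a name from the list of things; names that differ only in an ending like _2 or _b are one class to them, and where a whole thing is asked for, a point or a joint stands for the part that bears it (a point fixed in the world has none). Each returns a list of dicts, best first, with "p" (0 to 1); they miss things now and then, are a little off and sometimes report something else, mostly with a low value. They report only what shows in the picture. A call takes as long as a camera call. They do not tell look-alikes from the thing itself.
- vision.masks_of(picture, target): "pixels" (384x512 bool, what is visible of it) and "position" ([column, row] as shares, 0 to 1, of the picture: columns of its width, rows of its height, amid what is visible of it).
- vision.tip_of(picture, target): "position" ([column, row] as shares, 0 to 1, of the picture: columns of its width, rows of its height: a listed point, or the origin of a listed thing).
The state is a dict: "t": time; "qpos": joint angles; "joint_velocities": joint speeds; "effort": joint torques, N m; "tool_pos": TCP position; "orientation": TCP orientation; "ft_force": force on the tool from outside, world axes, zero at the start; "wrist_torque": the same for the moment, N m; "opening": finger opening in m.
Only numpy, scipy, OpenCV 4.12 (cv2) and the standard library are available. Lean on these libraries where they do the work, as an engineer would, in place of code of your own. Each camera call takes 0.05 s, during which the arm holds its last target. There are 200 camera calls.

TASK

The red-capped seasoning tin was left on the ledge of the stainless stand, behind the empty middle seat, with its label turned away. Slide it home so that it drops fully into the middle seat, and turn it until its label faces squarely to the front of the stand like those of its two neighbours (it is too wide to grip, so roll it round by the edge of its cap with a fingertip). Handle the thin tin gently, don't tip it up on edge, and leave the neighbours and everything else on the bench as they are.

Things in the scene. Friction and masses are not known exactly. Their poses are not given: they have to be found in the camera images.
- stand: low fixed stainless stand, 245 (x) by 390 mm (y), flat top 30 mm above the bench. Three round seats, 104 mm across, 8 mm deep, in a row at x = 55, y = -125, 0, 125 mm (the middle one empty); behind them (x -122 to 0) a flat ledge, open at the back, the robot's side. Side flanges at y = +-197 rise to 50 mm. Origin: centre of underside; x points to its front (sloped ticket rail, away from the robot)
- seat (a point): centre of the middle seat's floor, 22 mm above the bench (8 mm below the stand's top); x axis points to the stand's front, z up. Tins slide and turn easily on the stand (friction about 0.15), with 2 mm of play around a tin in its seat
- canister: red-capped squat round tin, 100 mm across, 0.35 to 0.7 kg, upright. Wall up to 50 mm, then the red press-on cap, 100 mm across, fast to the tin; its flat top was pressed on to an unknown depth, 68 to 78 mm above the underside: feel for it. It is hard, about 10 to 20 N per mm, and grips a fingertip: 6 to 12 N down near its edge drag the tin round. Origin: centre of underside; x points to the label's middle
- label (a point): middle of the paper label with red bands on the canister's wall, 50 mm from its axis along its x axis, 28 mm above its underside. On the same side a white strip on top of the red cap runs outwards to the edge
- tin_yellow: neighbour tin with yellow cap, 100 mm across, 68 mm high, in an outer seat, label (its x axis) facing front. Origin: centre of its underside
- tin_yellow_label (a point): middle of the yellow tin's label, on its wall 28 mm above its underside
- tin_green: neighbour tin with green cap, 100 mm across, 68 mm high, in the other outer seat, label (its x axis) facing front. Origin: centre of its underside
- tin_green_label (a point): middle of the green tin's label, on its wall 28 mm above its underside
- bowl: steel bowl, 210 mm across, 75 mm high; origin: centre of its underside
- cup: blue ceramic cup, 76 mm across, 75 mm high; origin: centre of its underside
- jug: steel vacuum jug with black handle, 120 mm across, 203 mm high; origin: centre of its underside
- glove_box: cardboard dispenser box with blue band, 100 by 180 by 75 mm high; origin: centre of its underside
- cleaver: cleaver with dark wooden handle lying in the sheet pan, 305 mm long; origin: near its middle, on its underside
- brush: basting brush with red handle lying on the bench, 220 mm long; origin: its middle
Mind the look-alikes: they are no part of the job. What is shaped like the canister but orange or purple is not meant.

How it is judged:
By the outcome, as a careful person would: the job done as asked, in the order asked, and still so for the second after the job is handed in, with the robot touching nothing.
It also fails if it takes over 64 s, if anything falls off the work surface, if the arm or the gripper's body presses on something with over 40 N, if the wrist force passes 120 N, or if a joint passes its speed limit or range.

## Working session

There is one attempt and no reset: what is moved stays moved. The work goes in short steps, Python scripts to look and compute and a tool call to move; the robot and the scene stay as the last step left them, time stands still between calls to the robot, and variables do not carry over. Pictures are saved under pics/ and viewed, about 8 in all and at most 12, crops included, and the job is handed in when it is done.

Besides the shell and the picture viewer there is one more tool, called as name(argument=value, ...) on one line, values as JSON. servo_tool: Moves the arm, as the interface text tells. Its arguments: {"type":"object","properties":{"twist":{"type":"array","items":{"type":"array","items":{"type":"number"}}},"offset":{"type":"array","items":{"type":"array","items":{"type":"number"}}},"claw":{"type":"array","items":{"type":"number"}}},"required":["twist","offset","claw"]}

```bash
ls; mkdir -p pics; cat > h.py <<'E'
import numpy as np, cv2
from station import status, vision, bot
def ray(pic,px):
    u=cv2.undistortPoints(np.array([[px]],float),pic["mtx"],np.array(pic["D"]))[0,0]
    R=np.array(pic["R"]);t=np.array(pic["t"])
    return -R.T@t, R.T@np.array([u[0],u[1],1.])
def atz(pic,px,z):
    o,d=ray(pic,px); return o+d*(z-o[2])/d[2]
def proj(pic,X):
    r,_=cv2.Rodrigues(np.array(pic["R"])); return cv2.projectPoints(np.array(X,float).reshape(-1,3),r,np.array(pic["t"],float),np.array(pic["mtx"]),np.array(pic["D"]))[0][:,0]
E
python3 - <<'E'
from h import *
s=status.get_obs(); print({k:np.round(v,3) for k,v in s.items()})
hs={'stand':0,'seat':.022,'canister':.03,'label':.058,'tin_yellow':.022,'tin_yellow_label':.05,'tin_green':.022,'tin_green_label':.05}
for c in ("top","scene"):
    p=vision.camera(c); cv2.imwrite(f"pics/{c}0.png",cv2.cvtColor(p["color"],cv2.COLOR_RGB2BGR))
    print(c,np.round(-np.array(p["R"]).T@p["t"],3))
    for n,z in hs.items():
        for r in vision.tip_of(p,n)[:3]:
            q=np.array(r["position"])*[512,384]; print(n,round(r["p"],2),q.round(1),atz(p,q,z).round(4))
E
```

```text
pics
{'t': np.float64(0.0), 'qpos': array([ 1.147,  0.424,  1.631,  0.   ,  1.089, -0.019]), 'joint_velocities': array([-0.002, -0.   ,  0.   , -0.   ,  0.001, -0.001]), 'effort': array([ 1.0000e-03, -5.5738e+01, -2.8174e+01,  0.0000e+00,  7.0000e-03,
       -0.0000e+00]), 'tool_pos': array([0.246, 0.574, 0.231]), 'orientation': array([-1.375, -0.905,  0.907]), 'ft_force': array([-0.495,  0.052, -0.044]), 'wrist_torque': array([ 0.035, -0.037,  0.031]), 'opening': np.float64(0.085)}
top [ 0.238 -0.068  1.494]
stand 0.71 [232.  179.8] [0.5707 0.0106 0.    ]
seat 0.74 [231.8 166.3] [0.6204 0.0102 0.022 ]
seat 0.29 [390.3 210.6] [ 0.4356 -0.6074  0.022 ]
canister 0.93 [265.2 236.5] [ 0.3417 -0.1169  0.03  ]
canister 0.75 [205.1 124.8] [0.7928 0.1174 0.03  ]
canister 0.64 [221.8 188.6] [0.5294 0.0487 0.03  ]
label 0.98 [254.4 237.5] [ 0.3365 -0.0757  0.058 ]
label 0.79 [219.6 195.4] [0.4974 0.0548 0.058 ]
label 0.62 [208.3 234.5] [0.3494 0.0966 0.058 ]
tin_yellow 0.85 [200.5 162. ] [0.6397 0.1346 0.022 ]
tin_yellow 0.42 [112.1 227.7] [0.3811 0.4766 0.022 ]
tin_yellow 0.15 [267.6 169.3] [
[... 485 characters left out ...]
er 0.93 [294.1 178.2] [0.3739 0.0589 0.03  ]
canister 0.79 [286.2 201.6] [0.5337 0.0366 0.03  ]
canister 0.76 [304.9 264.6] [0.8415 0.1108 0.03  ]
label 0.82 [262.3 168.4] [ 0.3605 -0.0707  0.058 ]
label 0.78 [292.8 186.9] [0.4767 0.0566 0.058 ]
label 0.78 [321.3 253.6] [0.8178 0.157  0.058 ]
tin_yellow 0.89 [311.8 224.5] [0.6429 0.131  0.022 ]
tin_yellow_label 0.63 [309.1 228. ] [0.6954 0.1199 0.05  ]
tin_yellow_label 0.43 [143.5 218.4] [ 0.7149 -0.4371  0.05  ]
tin_yellow_label 0.41 [310.1 222.1] [0.6648 0.123  0.05  ]
tin_green 0.92 [239.8 213.9] [ 0.6153 -0.1222  0.022 ]
tin_green_label 0.71 [239.1 216.3] [ 0.663  -0.1163  0.05  ]
tin_green_label 0.36 [400.5 195.6] [0.4725 0.4583 0.05  ]
```

```bash
python3 - <<'E'
import cv2,numpy as np
a=cv2.imread("pics/top0.png")[90:270,150:330]; b=cv2.imread("pics/scene0.png")[140:290,190:370]
cv2.imwrite("pics/c0.png",np.hstack([cv2.resize(a,(400,400),interpolation=3),cv2.resize(b,(400,400),interpolation=3)]))
E
```

```text
(no output)
```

View pics/c0.png

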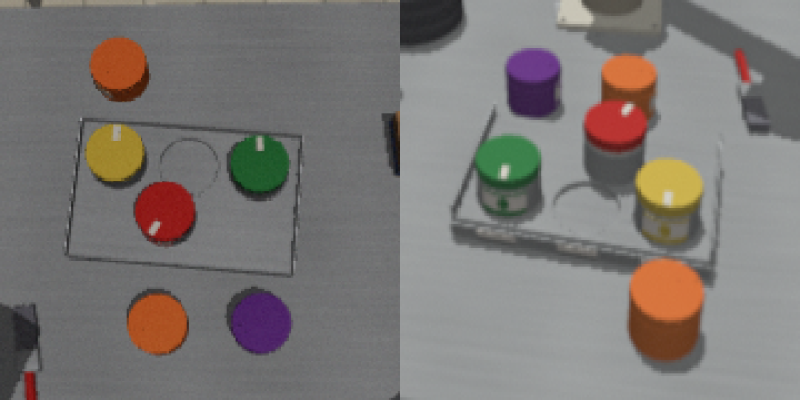

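View pics/scene0.png

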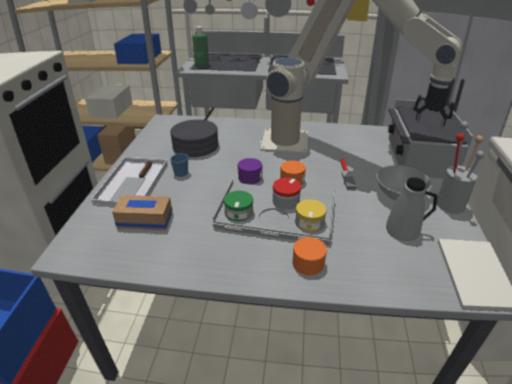

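```bash
python3 - <<'E'
from h import *
from scipy.spatial.transform import Rotation as Ro
s=status.get_obs(); print(Ro.from_rotvec(s["orientation"]).as_matrix().round(3))
p=vision.camera("wrist"); print(np.round(p["hand_eye"],3),np.round(p["mtx"],1),p["D"])
E
```

```text
[[ 0.394 -0.    -0.919]
 [ 0.919  0.     0.394]
 [-0.    -1.     0.   ]]
[[ 1.    -0.     0.    -0.001]
 [-0.    -0.289  0.957 -0.143]
 [-0.    -0.957 -0.289  0.073]
 [ 0.     0.     0.     1.   ]] [[294.6   0.  251.8]
 [  0.  294.6 193.2]
 [  0.    0.    1. ]] [-0.05238186  0.          0.          0.          0.        ]
```

servo_tool(twist=[[0,0,0],[0,0,0],[0,0,0],[0,0,0],[0,0,0],[0,0,0],[0,0,0],[0,0,0],[0,0,0],[0,0,0],[0,0,0],[0,0,0]], offset=[[0.4,-1,0.3],[0.4,-1,0.3],[0.4,-1,0.3],[0.4,-1,0.3],[0.4,-1,0.3],[0.4,-1,0.3],[0.4,-1,0.3],[0.4,-1,0.3],[0.4,-1,0.3],[0.4,-1,0.3],[0.4,-1,0.3],[0.4,-1,0.3]], claw=[50,50,50,50,50,50,50,50,50,50,50,50])

```text
t: 2.45
tool_pos: [0.3662, 0.2723, 0.3221]
orientation: [-1.374, -0.906, 0.905]
ft_force: [0.2, -0.4, -0.3]
opening: 0.0499
```

servo_tool(twist=[[0,0,1.4],[0,0,1.4],[0,0,1.4],[0,0,1.4],[0,0,1.4],[0,0,1.4],[0,0,1.4],[0,0,1.4],[0,0,1.4],[0,0,1.4],[0,0,1.4],[0,0,1.4]], offset=[[0.33,-0.84,0],[0.33,-0.84,0],[0.33,-0.84,0],[0.33,-0.84,0],[0.33,-0.84,0],[0.33,-0.84,0],[0.33,-0.84,0],[0.33,-0.84,0],[0.33,-0.84,0],[0.33,-0.84,0],[0.33,-0.84,0],[0.33,-0.84,0]], claw=[50,50,50,50,50,50,50,50,50,50,50,50])

```text
t: 3.95
tool_pos: [0.4644, 0.0207, 0.3218]
orientation: [-1.261, -1.127, 1.126]
ft_force: [-0.5, -0.1, 0.1]
opening: 0.0499
```

```bash
cat >> h.py <<'E'
from scipy.spatial.transform import Rotation as Ro
def wrist():
    s=status.get_obs(); p=vision.camera("wrist"); H=np.array(p["hand_eye"])
    T=np.eye(4);T[:3,:3]=Ro.from_rotvec(s["orientation"]).as_matrix();T[:3,3]=s["tool_pos"]
    W=np.linalg.inv(T@H); p["R"]=W[:3,:3];p["t"]=W[:3,3]; return s,p
def save(p,f): cv2.imwrite(f,cv2.cvtColor(p["color"],cv2.COLOR_RGB2BGR))
E
python3 - <<'E'
from h import *
s,p=wrist(); print(s["tool_pos"],s["ft_force"],Ro.from_rotvec(s["orientation"]).as_matrix().round(3))
save(p,"pics/w1.png")
np.savez("w1.npz",**{k:np.array(p[k]) for k in("color","mtx","D","R","t")})
for n,z in {'stand':0,'seat':.022,'canister':.03,'tin_yellow':.022,'tin_green':.022}.items():
    for r in vision.tip_of(p,n)[:2]:
        q=np.array(r["position"])*[512,384]; print(n,round(r["p"],2),q.round(1),atz(p,q,z).round(4))
E
```

```text
[0.46442434 0.02065008 0.32184845] [-0.53222195 -0.0745506   0.07211695] [[ 0.112  0.001 -0.994]
 [ 0.994 -0.     0.112]
 [ 0.    -1.    -0.001]]
seat 0.85 [251.6 248.2] [0.6202 0.002  0.022 ]
seat 0.69 [503.7 209.2] [0.5997 0.4278 0.022 ]
canister 0.89 [264.7 193.2] [0.5247 0.0331 0.03  ]
canister 0.7 [147.5  84.1] [ 0.3469 -0.1143  0.03  ]
tin_yellow 0.85 [324.1 250.5] [0.6384 0.1225 0.022 ]
tin_green 0.78 [172.9 249.3] [ 0.6078 -0.1295  0.022 ]
```

View pics/w1.png

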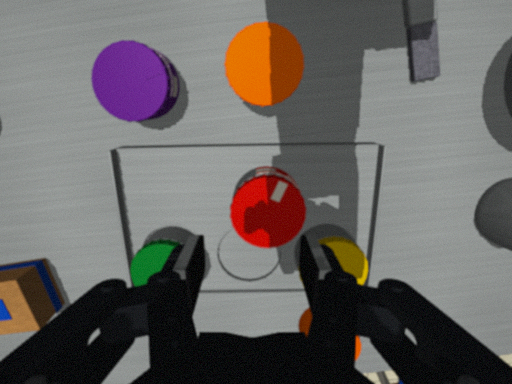

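```bash
python3 - <<'E'
from h import *
from scipy.optimize import minimize
p=dict(np.load("w1.npz")); im=p["color"]; hsv=cv2.cvtColor(im,cv2.COLOR_RGB2HSV)
h,s,v=cv2.split(hsv)
m=(((h<6)|(h>174))&(s>180)&(v>60)).astype(np.uint8); n,l,st,c=cv2.connectedComponentsWithStats(m)
k=1+np.argmax(st[1:,4]); print(st[k],np.percentile(v[l==k],[5,25,50,75,95]))
m=(l==k).astype(np.uint8)
hull=cv2.convexHull(cv2.findContours(m,0,1)[0][0]); e=cv2.fitEllipse(hull); print("ell",e)
for z in(.098,.103,.108):print(z,atz(p,e[0],z).round(4))
# strip
w=((s<60)&(v>120)).astype(np.uint8); inside=cv2.fillConvexPoly(np.zeros_like(m),hull,1); w&=inside
ys,xs=np.nonzero(w); sc=[xs.mean(),ys.mean()]; print("strip",sc,len(xs)); a=atz(p,sc,.103)-atz(p,e[0],.103); print("strip dir deg",np.degrees(np.arctan2(a[1],a[0])),np.linalg.norm(a))
g=cv2.GaussianBlur(cv2.cvtColor(im,cv2.COLOR_RGB2GRAY).astype(np.float32),(0,0),1.0)
loc=cv2.GaussianBlur(g,(0,0),5)-g
th=np.linspace(0,2*np.pi,180,endpoint=False)
def f(q,r=.052):
    P=np.c_[q[0]+r*np.cos(th),q[1]+r*np.sin(th),np.full(180,.03)]; u=proj(p,P).astype(np.float32)
    val=cv2.remap(np.clip(loc,-3,12),u[:,:1],u[:,1:],1)[:,0]
    d=cv2.remap(inside.astype(np.float32),u[:,:1],u[:,1:],1)[:,0]; ok=(d<.1)&(u[:,1]>215)&(u[:,0]>212)&(u[:,0]<290)
    return -val[ok].mean()
best=min(((f((x,y)),x,y) for x in np.arange(.605,.64,.001) for y in np.arange(-.015,.02,.001)))
print("seat",best)
E
```

```text
[ 231  175   75   72 3953] [108. 113. 117. 198. 204.]
ell ((267.52288818359375, 210.74606323242188), (72.07205200195312, 74.59820556640625), 86.49954986572266)
0.098 [0.5285 0.0336 0.098 ]
0.103 [0.5266 0.0336 0.103 ]
0.108 [0.5247 0.0335 0.108 ]
strip [np.float64(278.68382352941177), np.float64(190.90441176470588)] 136
strip dir deg 146.40219459263471 0.03041737350095782
seat (np.float32(-10.268156), np.float64(0.624), np.float64(-0.002999999999999989))
```

servo_tool(twist=[[0,0,-4.9],[0,0,-4.9],[0,0,-4.8],[0,0,0],[0,0,0],[0,0,0],[0,0,0],[0,0,0],[0,0,0],[0,0,0],[0,0,0],[0,0,0]], offset=[[-0.1,0.5,0],[-0.05,0.5,0],[0,0.55,0],[0,0,-1],[0,0,-1],[0,0,-1],[0,0,-1],[0,0,-1],[0,0,-1],[0,0,-1],[0,0,-1],[0,0,-0.7]], claw=[50,50,50,50,50,50,50,50,50,50,50,50])

```text
t: 5.75
tool_pos: [0.4607, 0.0618, 0.103]
orientation: [-1.36, -0.935, 0.936]
ft_force: [-0.6, 0.1, 0.7]
opening: 0.0502
```

servo_tool(twist=[[0,0,0],[0,0,0],[0,0,0],[0,0,0],[0,0,0],[0,0,0],[0,0,0]], offset=[[0,0,-0.6],[0,0,-0.6],[0,0,-0.6],[0,0,-0.5],[0,0,0],[0,0,0],[0,0,0]], claw=[50,50,50,50,50,50,50])

```text
t: 6.62
tool_pos: [0.4618, 0.0613, 0.0468]
orientation: [-1.361, -0.936, 0.935]
ft_force: [-0.9, -0.4, -0.6]
opening: 0.05
```

```bash
python3 - <<'E'
from h import *
s,p=wrist(); print(s["tool_pos"],s["ft_force"],Ro.from_rotvec(s["orientation"]).as_matrix()[:,0].round(3))
save(p,"pics/w2.png")
E
```

```text
[0.46175724 0.06125005 0.04675701] [-0.91753415 -0.42508871 -0.55629702] [0.358 0.934 0.   ]
```

View pics/w2.png

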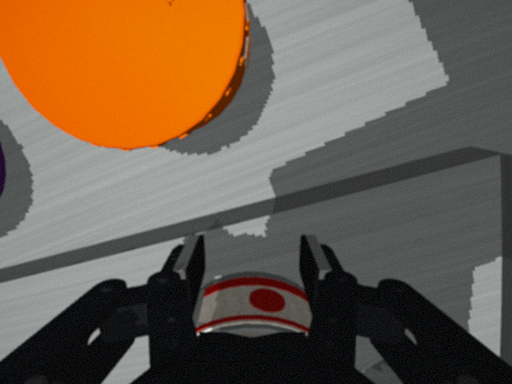

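servo_tool(twist=[[0,0,0],[0,0,0],[0,0,0],[0,0,0],[0,0,0],[0,0,0],[0,0,0],[0,0,0],[0,0,0],[0,0,0],[0,0,0],[0,0,0]], offset=[[0.3,-0.12,0],[0.3,-0.12,0],[0.3,-0.12,0],[0.3,-0.12,0],[0.3,-0.12,0],[0.3,-0.12,0],[0.3,-0.12,0],[0.3,-0.12,0],[0.3,-0.12,0],[0.3,-0.12,0],[0.3,-0.12,0],[0.3,-0.12,0]], claw=[50,50,50,50,50,50,50,50,50,50,50,50])

```text
t: 8.18
tool_pos: [0.5519, 0.025, 0.0463]
orientation: [-1.361, -0.935, 0.935]
ft_force: [-1.1, 0.3, 1.1]
opening: 0.05
```

```bash
cat >> h.py <<'E'
def red(p):
    h,s,v=cv2.split(cv2.cvtColor(p["color"],cv2.COLOR_RGB2HSV))
    m=(((h<5)|(h>175))&(s>180)&(v>60)).astype(np.uint8); n,l,st,c=cv2.connectedComponentsWithStats(m)
    k=1+np.argmax(st[1:,4]); return (l==k).astype(np.uint8),st[k],h,s,v
E
python3 - <<'E'
from h import *
s=status.get_obs(); print(s["t"],s["tool_pos"],s["ft_force"])
for c in("top","scene"):
    p=vision.camera(c); save(p,f"pics/{c}3.png")
    np.savez(c+"3.npz",**{k:np.array(p[k]) for k in("color","mtx","D","R","t")})
    m,st,*_=red(p); print(c,st)
a=cv2.imread("pics/top3.png")[140:220,180:290]; b=cv2.imread("pics/scene3.png")[160:260,205:345]
cv2.imwrite("pics/c3.png",np.hstack([cv2.resize(a,(400,300),interpolation=3),cv2.resize(b,(400,300),interpolation=3)]))
E
```

```text
8.175 [0.55187886 0.02502554 0.04634512] [-1.12575525  0.32793352  1.11046298]
top [419 162  87   3 115]
scene [263 189  28  20 291]
```

View pics/c3.png

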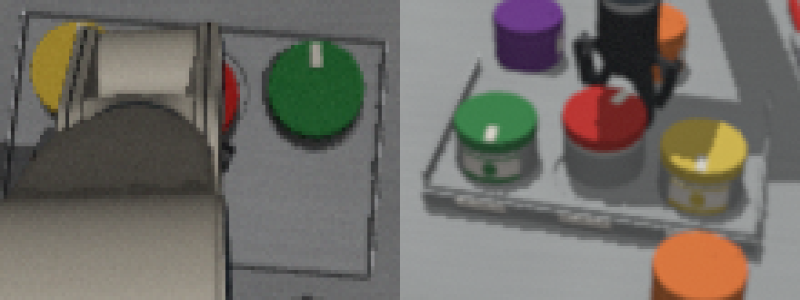

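servo_tool(twist=[[0,0,0],[0,0,0],[0,0,0],[0,0,0],[0,0,0],[0,0,0]], offset=[[0.14,-0.055,0],[0.14,-0.055,0],[0.14,-0.055,0],[0.14,-0.055,0],[0.1,-0.04,0],[0,0,0]], claw=[50,50,50,50,50,50])

```text
t: 9.02
tool_pos: [0.5681, 0.0186, 0.0463]
orientation: [-1.361, -0.935, 0.935]
ft_force: [-0.9, -0.8, 0.2]
opening: 0.0502
```

servo_tool(twist=[[0,0,0],[0,0,0]], offset=[[0.08,-0.03,0],[0,0,0]], claw=[50,50])

```text
t: 9.28
tool_pos: [0.57, 0.018, 0.0463]
orientation: [-1.361, -0.935, 0.935]
ft_force: [-0.1, 0.7, -0.1]
opening: 0.0497
```

servo_tool(twist=[[0,0,0],[0,0,0]], offset=[[0.08,-0.03,0],[0,0,0]], claw=[50,50])

```text
t: 9.52
tool_pos: [0.5721, 0.0172, 0.0463]
orientation: [-1.361, -0.935, 0.935]
ft_force: [-0.2, 0.4, -0.0]
opening: 0.05
```

```bash
cat > chk.py <<'E'
from h import *
import sys
n=sys.argv[1]
s=status.get_obs(); print(s["t"],s["tool_pos"],s["ft_force"])
p=vision.camera("scene"); save(p,f"pics/scene{n}.png")
m,st,h,sa,v=red(p); print(st, cv2.fitEllipse(cv2.convexHull(cv2.findContours(m,0,1)[0][0])))
for nm in("canister","tin_yellow","tin_green"):
    r=max(vision.masks_of(p,nm),key=lambda r:r["p"]); 
    ys,xs=np.nonzero(r["pixels"]); print(nm,round(r["p"],2),xs.min(),xs.max(),ys.min(),ys.max())
E
python3 chk.py 4
```

```text
9.525 [0.57207027 0.01718994 0.04634059] [-0.19786062  0.41161331 -0.02722316]
[261 194  27  20 301] ((273.708251953125, 204.04037475585938), (19.496309280395508, 26.911731719970703), 92.02440643310547)
canister 0.97 292 327 237 274
tin_yellow 0.56 295 326 200 231
tin_green 0.59 224 252 191 221
```

servo_tool(twist=[[0,0,0],[0,0,0]], offset=[[0.08,-0.03,0],[0,0,0]], claw=[50,50])

```text
t: 9.98
tool_pos: [0.5741, 0.0164, 0.0464]
orientation: [-1.361, -0.935, 0.935]
ft_force: [0.1, -0.1, -0.4]
opening: 0.0498
```

servo_tool(twist=[[0,0,0],[0,0,0]], offset=[[0.08,-0.03,0],[0,0,0]], claw=[50,50])

```text
t: 10.22
tool_pos: [0.5751, 0.016, 0.0461]
orientation: [-1.359, -0.934, 0.936]
ft_force: [-2.6, 2.7, 2.5]
opening: 0.05
```

```bash
python3 chk.py 5; python3 - <<'E'
from h import *
p=dict(np.load("scene3.npz"))
for z in(.09,.095,.1,.108): print(z,proj(p,[[.624,-.003,z]]))
import cv2
b=cv2.imread("pics/scene5.png")[160:260,205:345]; cv2.imwrite("pics/c5.png",cv2.resize(b,(700,500),interpolation=3))
E
```

```text
10.225 [0.57511669 0.01595993 0.04611464] [-2.56527406  2.66544067  2.49602999]
[261 195  28  19 298] ((273.78741455078125, 204.20071411132812), (18.328079223632812, 28.03653907775879), 93.08226776123047)
canister 0.94 259 288 194 226
tin_yellow 0.9 295 326 199 231
tin_green 0.74 225 252 191 221
0.09 [[273.76256268 202.43431817]]
0.095 [[273.80199448 201.24781981]]
0.1 [[273.84156955 200.05578115]]
0.108 [[273.90518872 198.13692065]]
```

View pics/c5.png

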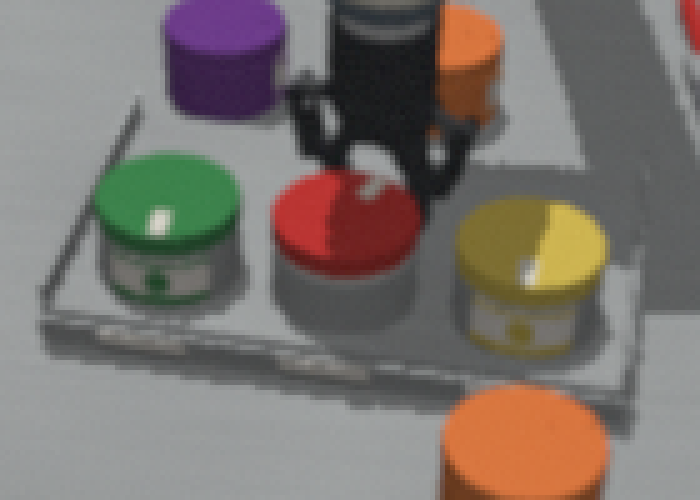

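servo_tool(twist=[[0,0,0],[0,0,0],[0,0,0],[0,0,0],[0,0,0],[0,0,0],[0,0,0],[0,0,0],[0,0,0],[0,0,0]], offset=[[-0.4,0.16,0],[-0.5,0.2,0],[-0.4,0.1,0.8],[-0.5,0,1],[-0.5,0,1],[-0.5,0,1],[-0.5,0,1],[0,0,1],[0,0,1],[0,0,0]], claw=[50,50,50,0,0,0,0,0,0,0])

```text
t: 11.68
tool_pos: [0.4941, 0.0274, 0.218]
orientation: [-1.363, -0.939, 0.933]
ft_force: [-0.4, 0.1, -0.7]
opening: 0.0001
```

```bash
cat > w.py <<'E'
from h import *
import sys
n=sys.argv[1]
s,p=wrist(); print(s["t"],s["tool_pos"],s["ft_force"],s["opening"],s["qpos"].round(2)); save(p,f"pics/w{n}.png")
np.savez(f"w{n}.npz",**{k:np.array(p[k]) for k in("color","mtx","D","R","t")})
m,st,h,sa,v=red(p); hull=cv2.convexHull(cv2.findContours(m,0,1)[0][0]); e=cv2.fitEllipse(hull); print(st,e)
for z in(.09,.1): print(z,atz(p,e[0],z).round(4))
ins=cv2.fillConvexPoly(np.zeros_like(m),hull,1); w=(sa<90)&(v>90)&(ins>0); ys,xs=np.nonzero(w)
c=[xs.mean(),ys.mean()]; a=atz(p,c,.095)-atz(p,e[0],.095); print("strip",c,len(xs),np.degrees(np.arctan2(a[1],a[0])),np.hypot(*a[:2]))
for nm in("tin_yellow","tin_green"):
    for r in vision.tip_of(p,nm)[:1]: print(nm,r["p"],atz(p,np.array(r["position"])*[512,384],.022).round(4))
E
python3 w.py 6
```

```text
11.675 [0.4941244  0.02738389 0.21799765] [-0.41269073  0.09809605 -0.661533  ] 9.362307326051982e-05 [ 0.03  0.25  1.93 -0.    0.96 -1.17]
[245 311  15  27 328] ((252.07211303710938, 325.5933532714844), (15.676947593688965, 33.0463752746582), 179.6395721435547)
0.09 [ 0.649  -0.0322  0.09  ]
0.1 [ 0.6407 -0.0291  0.1   ]
strip [np.float64(nan), np.float64(nan)] 0 nan nan
tin_yellow 0.56 [0.6354 0.1229 0.022 ]
tin_green 0.6 [ 0.6126 -0.1271  0.022 ]w.py:9: RuntimeWarning: Mean of empty slice.
  c=[xs.mean(),ys.mean()]; a=atz(p,c,.095)-atz(p,e[0],.095); print("strip",c,len(xs),np.degrees(np.arctan2(a[1],a[0])),np.hypot(*a[:2]))
  ret = ret.dtype.type(ret / rcount)
```

View pics/w6.png

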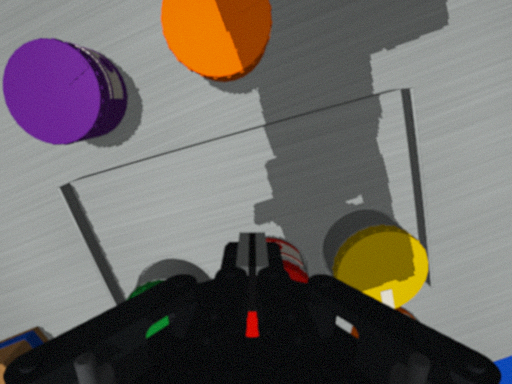

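servo_tool(twist=[[0,0,0],[0,0,0],[0,0,0],[0,0,0],[0,0,0],[0,0,0],[0,0,0],[0,0,0],[0,0,0],[0,0,0],[0,0,0],[0,0,0]], offset=[[0.9,0.04,0],[0.9,0.04,0],[0.9,0.04,0],[0.9,0.04,-0.2],[0.9,0.04,-0.5],[0.86,0.02,-0.8],[0,0,-0.9],[0,0,-0.9],[0,0,-0.8],[0,0,-0.4],[0,0,0],[0,0,0]], claw=[0,0,0,0,0,0,0,0,0,0,0,0])

```text
t: 13.32
tool_pos: [0.6279, 0.0328, 0.1045]
orientation: [-1.361, -0.936, 0.934]
ft_force: [-0.8, 0.2, -0.2]
opening: -0.0002
```

```bash
python3 chk.py 7; python3 -c "
import cv2
b=cv2.imread('pics/scene7.png')[160:260,205:345]; cv2.imwrite('pics/c7.png',cv2.resize(b,(700,500),interpolation=3))"
```

```text
13.325 [0.62793099 0.03277892 0.10452491] [-0.81193678  0.1566539  -0.17715617]
[261 195  27  19 309] ((273.5345458984375, 204.2929229736328), (18.76572608947754, 27.248462677001953), 93.13056945800781)
canister 0.86 238 261 159 183
tin_yellow 0.87 295 326 199 231
tin_green 0.78 223 252 191 220
```

View pics/c7.png

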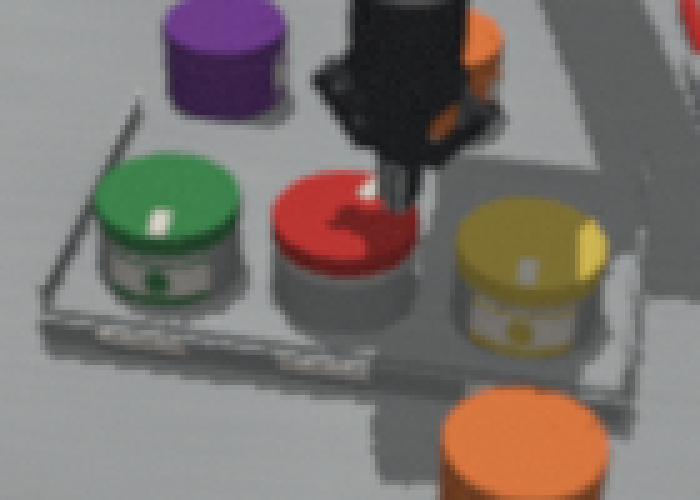

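servo_tool(twist=[[0,0,0],[0,0,0],[0,0,0]], offset=[[0,0,-0.1],[0,0,-0.08],[0,0,0]], claw=[0,0,0])

```text
t: 13.9
tool_pos: [0.6272, 0.0327, 0.0991]
orientation: [-1.36, -0.935, 0.936]
ft_force: [-0.1, -1.1, -0.1]
opening: 0.0005
```

servo_tool(twist=[[0,0,0],[0,0,0]], offset=[[0,0,-0.04],[0,0,0]], claw=[0,0])

```text
t: 14.15
tool_pos: [0.6273, 0.0327, 0.0982]
orientation: [-1.36, -0.935, 0.935]
ft_force: [-0.4, -0.0, -0.2]
opening: 0.0001
```

servo_tool(twist=[[0,0,0],[0,0,0]], offset=[[0,0,-0.04],[0,0,0]], claw=[0,0])

```text
t: 14.4
tool_pos: [0.6273, 0.0327, 0.0972]
orientation: [-1.36, -0.935, 0.935]
ft_force: [0.4, -0.3, -0.6]
opening: 0.0
```

servo_tool(twist=[[0,0,0],[0,0,0]], offset=[[0,0,-0.03],[0,0,0]], claw=[0,0])

```text
t: 14.65
tool_pos: [0.6273, 0.0327, 0.0965]
orientation: [-1.361, -0.935, 0.935]
ft_force: [-0.2, 0.3, 0.3]
opening: 0.0
```

servo_tool(twist=[[0,0,0],[0,0,0]], offset=[[0,0,-0.03],[0,0,0]], claw=[0,0])

```text
t: 14.9
tool_pos: [0.6273, 0.0327, 0.0958]
orientation: [-1.361, -0.935, 0.935]
ft_force: [-0.3, -0.0, 0.9]
opening: -0.0003
```

servo_tool(twist=[[0,0,0],[0,0,0]], offset=[[0,0,-0.03],[0,0,0]], claw=[0,0])

```text
t: 15.15
tool_pos: [0.6274, 0.0327, 0.0951]
orientation: [-1.361, -0.935, 0.935]
ft_force: [-0.0, 0.1, 0.2]
opening: 0.0002
```

servo_tool(twist=[[0,0,0],[0,0,0]], offset=[[0,0,-0.03],[0,0,0]], claw=[0,0])

```text
t: 15.4
tool_pos: [0.6275, 0.0328, 0.0949]
orientation: [-1.361, -0.935, 0.935]
ft_force: [-1.4, 0.3, 5.6]
opening: -0.0004
```

servo_tool(twist=[[0,0,0],[0,0,0]], offset=[[0,0,-0.03],[0,0,0]], claw=[0,0])

```text
t: 15.65
tool_pos: [0.6278, 0.0329, 0.0948]
orientation: [-1.361, -0.936, 0.934]
ft_force: [-2.6, 1.0, 10.5]
opening: -0.0004
```

```bash
cat > arc.py <<'E'
import numpy as np,sys
r,a0,a1,n=map(float,sys.argv[1:5]);n=int(n)
a=np.radians(np.linspace(a0,a1,n+1));P=np.round(r/25*np.c_[np.cos(a),np.sin(a)],2)
print([[round(x,2),round(y,2),0] for x,y in np.diff(P,axis=0)])
E
python3 arc.py 36 85 15 10; python3 arc.py 36 15 -63 11
```

```text
[[np.float64(0.17), np.float64(-0.02), 0], [np.float64(0.17), np.float64(-0.05), 0], [np.float64(0.16), np.float64(-0.07), 0], [np.float64(0.15), np.float64(-0.08), 0], [np.float64(0.15), np.float64(-0.11), 0], [np.float64(0.12), np.float64(-0.12), 0], [np.float64(0.11), np.float64(-0.13), 0], [np.float64(0.1), np.float64(-0.15), 0], [np.float64(0.08), np.float64(-0.16), 0], [np.float64(0.05), np.float64(-0.17), 0]]
[[np.float64(0.04), np.float64(-0.17), 0], [np.float64(0.01), np.float64(-0.18), 0], [np.float64(-0.01), np.float64(-0.18), 0], [np.float64(-0.03), np.float64(-0.17), 0], [np.float64(-0.05), np.float64(-0.17), 0], [np.float64(-0.07), np.float64(-0.17), 0], [np.float64(-0.1), np.float64(-0.15), 0], [np.float64(-0.11), np.float64(-0.14), 0], [np.float64(-0.12), np.float64(-0.12), 0], [np.float64(-0.14), np.float64(-0.11), 0], [np.float64(-0.16), np.float64(-0.09), 0]]
```

First half of the arc, in two parts with force check.

servo_tool(twist=[[0,0,0],[0,0,0],[0,0,0],[0,0,0],[0,0,0]], offset=[[0.17,-0.02,0],[0.17,-0.05,0],[0.16,-0.07,0],[0.15,-0.08,0],[0.15,-0.11,0]], claw=[0,0,0,0,0])

```text
t: 16.27
tool_pos: [0.6479, 0.0249, 0.0948]
orientation: [-1.361, -0.936, 0.934]
ft_force: [-2.6, 2.8, 9.0]
opening: 0.0001
```

servo_tool(twist=[[0,0,0],[0,0,0],[0,0,0],[0,0,0],[0,0,0]], offset=[[0.12,-0.12,0],[0.11,-0.13,0],[0.1,-0.15,0],[0.08,-0.16,0],[0.05,-0.17,0]], claw=[0,0,0,0,0])

```text
t: 16.9
tool_pos: [0.6597, 0.0068, 0.0948]
orientation: [-1.361, -0.937, 0.934]
ft_force: [-0.9, 4.0, 9.0]
opening: 0.0001
```

```bash
python3 chk.py 8; python3 -c "
import cv2
b=cv2.imread('pics/scene8.png')[160:260,205:345]; cv2.imwrite('pics/c8.png',cv2.resize(b,(700,500),interpolation=3))"
```

```text
16.9 [0.65966321 0.00680788 0.09482183] [-0.89950822  4.0126883   9.04032122]
[ 14 344  26  40 181] ((28.71295166015625, 364.8802185058594), (16.435840606689453, 47.24344253540039), 29.856550216674805)
canister 0.78 290 304 161 186
tin_yellow 0.89 296 326 200 231
tin_green 0.66 224 252 191 221
```

View pics/c8.png

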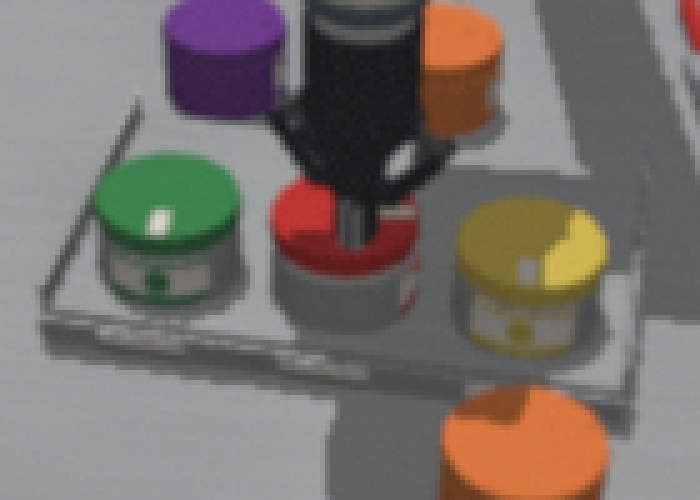

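servo_tool(twist=[[0,0,0],[0,0,0],[0,0,0],[0,0,0],[0,0,0],[0,0,0]], offset=[[0.04,-0.17,0],[0.01,-0.18,0],[-0.01,-0.18,0],[-0.03,-0.17,0],[-0.05,-0.17,0],[-0.07,-0.17,0]], claw=[0,0,0,0,0,0])

```text
t: 17.85
tool_pos: [0.6575, -0.0193, 0.0949]
orientation: [-1.362, -0.938, 0.933]
ft_force: [0.5, 2.8, 7.0]
opening: -0.0001
```

servo_tool(twist=[[0,0,0],[0,0,0],[0,0,0],[0,0,0],[0,0,0],[0,0,0]], offset=[[-0.1,-0.15,-0.01],[-0.11,-0.14,0],[-0.12,-0.12,0],[-0.14,-0.11,0],[-0.16,-0.09,0],[0,0,0]], claw=[0,0,0,0,0,0])

```text
t: 18.6
tool_pos: [0.6419, -0.0351, 0.0948]
orientation: [-1.363, -0.938, 0.933]
ft_force: [1.1, 0.6, 7.9]
opening: 0.0001
```

servo_tool(twist=[[0,0,0],[0,0,0],[0,0,0],[0,0,0],[0,0,0],[0,0,0],[0,0,0],[0,0,0],[0,0,0],[0,0,0],[0,0,0],[0,0,0]], offset=[[0,0,0.1],[0,0,0.7],[-0.3,0,1],[-0.9,0.1,1],[-0.9,0.1,1],[-0.9,0.2,1],[-0.9,0.3,1],[-0.9,0.3,1],[-0.9,0.3,1],[-0.5,0.3,1],[0,0.3,0.5],[0,0,0]], claw=[0,0,0,85,85,85,85,85,85,85,85,85])

```text
t: 20.1
tool_pos: [0.4863, 0.0129, 0.3269]
orientation: [-1.362, -0.938, 0.934]
ft_force: [0.3, 0.2, -0.2]
opening: 0.0848
```

```bash
python3 w.py 9; python3 chk.py 9; python3 -c "
import cv2,numpy as np
b=cv2.imread('pics/scene9.png')[170:250,215:340]; a=cv2.imread('pics/w9.png'); cv2.imwrite('pics/c9.png',np.hstack([cv2.resize(b,(400,300),interpolation=3),cv2.resize(a,(400,300))]))"
```

```text
20.1 [0.48625972 0.01287201 0.32692574] [ 0.27005361  0.20633228 -0.22287996] 0.08475584104285738 [ 0.    0.11  1.83  0.    1.21 -1.2 ]
[ 241  221   69   65 3305] ((274.9272155761719, 252.97210693359375), (64.40552520751953, 68.72846221923828), 85.86251068115234)
0.09 [ 0.6218 -0.0038  0.09  ]
0.1 [ 0.6164 -0.0027  0.1   ]
strip [np.float64(293.5625), np.float64(269.296875)] 128 25.188985241217285 0.0384685944924304
tin_yellow 0.77 [0.6383 0.1194 0.022 ]
tin_green 0.92 [ 0.6151 -0.1257  0.022 ]
20.25 [0.48529902 0.01236699 0.3248605 ] [0.02441236 0.13058063 0.09608173]
[260 195  27  19 323] ((273.3605041503906, 203.79611206054688), (18.786134719848633, 26.791603088378906), 92.43809509277344)
canister 0.83 280 305 160 187
tin_yellow 0.73 295 327 199 232
tin_green 0.9 224 252 191 221
```

View pics/c9.png

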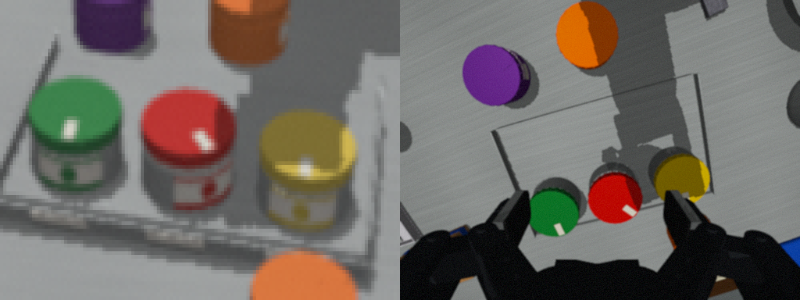

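```bash
cat > ang.py <<'E'
from h import *
import sys
from scipy.optimize import minimize
def go(p,tag):
    h,s,v=cv2.split(cv2.cvtColor(p["color"],cv2.COLOR_RGB2HSV)); th=np.linspace(0,2*np.pi,120)
    res={}
    for nm,lo,hi,z,c0 in (("red",175,5,.095,(.6245,-.003)),("green",45,85,.09,(.611,-.127)),("yellow",22,33,.09,(.638,.121))):
        col=((h>=lo)|(h<hi)) if lo>hi else ((h>=lo)&(h<=hi))
        m=(col&(s>140)&(v>40)).astype(np.uint8)
        n,l,st,c=cv2.connectedComponentsWithStats(m); q=proj(p,[[*c0,z]])[0]
        k=min(range(1,n),key=lambda k:np.hypot(*(c[k]-q)) if st[k,4]>60 else 1e9)
        hull=cv2.convexHull(np.vstack(cv2.findContours((l==k).astype(np.uint8),0,1)[0])); F=cv2.fillConvexPoly(np.zeros_like(m),hull,1)
        def cap(c,sc=8):
            P=np.vstack([np.c_[c[0]+.05*np.cos(th),c[1]+.05*np.sin(th),np.full(120,zz)] for zz in(z,.073)])
            return cv2.convexHull((proj(p,P)).astype(np.float32))
        def cost(c):
            H=cap(c); G=cv2.fillConvexPoly(np.zeros_like(m),np.round(H*16).astype(np.int32),1,8,4)
            return ((F!=G).sum())
        g=min(((cost((c0[0]+dx,c0[1]+dy)),dx,dy) for dx in np.arange(-.008,.009,.001) for dy in np.arange(-.008,.009,.001)))
        C=np.array(c0)+g[1:]
        ys,xs=np.nonzero((F>0)&(s<125)&(v>70)); 
        if len(xs)<8: print(tag,nm,"no strip"); continue
        W=np.array([atz(p,(x,y),z)[:2] for x,y in zip(xs,ys)])
        ok=np.linalg.norm(W-C,axis=1)<.052; W=W[ok]
        d=W.mean(0)-C; ev,V=np.linalg.eigh(np.cov(W.T)); u=V[:,1]*np.sign(V[:,1]@d)
        print(tag,nm,"C",C.round(4),"err",g[0],"n",len(W),"r",np.hypot(*d).round(4),"ang",np.degrees(np.arctan2(d[1],d[0])).round(1),"pca",np.degrees(np.arctan2(u[1],u[0])).round(1),np.sqrt(ev).round(4))
if __name__=="__main__":
    f=sys.argv[1:]
    if f: go(dict(np.load(f[0])),f[0])
    else:
        s,p=wrist(); go(p,"wrist"); q=vision.camera("scene"); go(q,"scene"); print(s["t"])
E
python3 ang.py w9.npz; python3 ang.py
```

```text
w9.npz red C [ 0.6265 -0.005 ] err 239 n 165 r 0.0313 ang 32.6 pca 72.9 [0.0097 0.0141]
w9.npz green C [ 0.614 -0.127] err 287 n 160 r 0.0322 ang -0.6 pca 20.2 [0.0084 0.0106]
w9.npz yellow C [0.637 0.122] err 281 n 84 r 0.0251 ang 1.3 pca -39.2 [0.01   0.0148]
wrist red C [ 0.6255 -0.005 ] err 241 n 171 r 0.0289 ang 31.5 pca 55.6 [0.0099 0.0207]
wrist green C [ 0.615 -0.128] err 266 n 172 r 0.0309 ang 0.1 pca 18.3 [0.0086 0.0137]
wrist yellow C [0.637 0.122] err 300 n 82 r 0.0251 ang 4.8 pca 88.6 [0.0109 0.0188]
scene red C [ 0.6175 -0.004 ] err 126 n 24 r 0.0365 ang 26.8 pca 7.0 [0.0051 0.0165]
scene green no strip
scene yellow C [0.631 0.121] err 112 n 29 r 0.0352 ang -0.6 pca -7.7 [0.0047 0.0163]
20.45
```

servo_tool(twist=[[0,0,0],[0,0,0],[0,0,0],[0,0,0],[0,0,0],[0,0,0],[0,0,0],[0,0,0],[0,0,0],[0,0,0],[0,0,0],[0,0,0]], offset=[[1,0.1,-0.5],[1,0.1,-0.8],[1,0.1,-0.8],[1,0.1,-0.8],[1,0.1,-0.8],[1,0.09,-0.8],[0.32,0,-0.9],[0,0,-0.9],[0,0,-0.9],[0,0,-0.8],[0,0,-0.5],[0,0,0]], claw=[0,0,0,0,0,0,0,0,0,0,0,0])

```text
t: 22.05
tool_pos: [0.6427, 0.0272, 0.1123]
orientation: [-1.36, -0.934, 0.936]
ft_force: [-0.3, 0.3, -0.1]
opening: -0.0001
```

```bash
python3 arc.py 36 60 26 6
```

```text
[[np.float64(0.12), np.float64(-0.08), 0], [np.float64(0.11), np.float64(-0.09), 0], [np.float64(0.1), np.float64(-0.1), 0], [np.float64(0.09), np.float64(-0.11), 0], [np.float64(0.09), np.float64(-0.11), 0], [np.float64(0.06), np.float64(-0.13), 0]]
```

Cap at 0.0951; go to ~0.0965, then feel.

servo_tool(twist=[[0,0,0],[0,0,0],[0,0,0],[0,0,0]], offset=[[0,0,-0.35],[0,0,-0.2],[0,0,-0.06],[0,0,0]], claw=[0,0,0,0])

```text
t: 22.55
tool_pos: [0.6434, 0.0272, 0.0982]
orientation: [-1.361, -0.935, 0.935]
ft_force: [1.1, -0.0, 1.2]
opening: 0.0001
```

servo_tool(twist=[[0,0,0],[0,0,0],[0,0,0]], offset=[[0,0,-0.08],[0,0,-0.04],[0,0,0]], claw=[0,0,0])

```text
t: 22.92
tool_pos: [0.6434, 0.0272, 0.095]
orientation: [-1.361, -0.935, 0.935]
ft_force: [0.7, 0.8, 0.0]
opening: -0.0001
```

servo_tool(twist=[[0,0,0],[0,0,0],[0,0,0]], offset=[[0,0,-0.03],[0,0,-0.02],[0,0,0]], claw=[0,0,0])

```text
t: 23.3
tool_pos: [0.6439, 0.0273, 0.0948]
orientation: [-1.361, -0.936, 0.934]
ft_force: [-2.5, -0.7, 6.6]
opening: -0.0002
```

servo_tool(twist=[[0,0,0],[0,0,0],[0,0,0],[0,0,0],[0,0,0],[0,0,0],[0,0,0]], offset=[[0.12,-0.08,-0.01],[0.11,-0.09,0],[0.1,-0.1,0],[0.09,-0.11,0],[0.09,-0.11,0],[0.06,-0.13,0],[0,0,0]], claw=[0,0,0,0,0,0,0])

```text
t: 24.18
tool_pos: [0.6587, 0.0119, 0.0948]
orientation: [-1.362, -0.937, 0.933]
ft_force: [-0.4, 1.2, 6.9]
opening: 0.0001
```

servo_tool(twist=[[0,0,0],[0,0,0],[0,0,0],[0,0,0],[0,0,0],[0,0,0],[0,0,0],[0,0,0],[0,0,0],[0,0,0],[0,0,0],[0,0,0]], offset=[[0,0,0.1],[0,0,0.7],[-0.7,0,1],[-1,0,1],[-1,0,1],[-1,0,1],[-1,0,1],[-1,0,1],[-1,0,1],[-1,0,1],[-0.5,0,1],[0,0,0]], claw=[0,0,0,85,85,85,85,85,85,85,85,85])

```text
t: 25.68
tool_pos: [0.453, 0.0117, 0.3412]
orientation: [-1.364, -0.939, 0.932]
ft_force: [0.5, 0.5, -0.6]
opening: 0.0851
```

```bash
python3 - <<'E'
s=open('ang.py').read()
s=s.replace('''ys,xs=np.nonzero((F>0)&(s<125)&(v>70)); ''','''M=((cv2.erode(F,np.ones((3,3)))>0)&(s<125)&(v>70)).astype(np.uint8); n2,l2,s2,_=cv2.connectedComponentsWithStats(M)
        if n2<2: print(tag,nm,"none"); continue
        ys,xs=np.nonzero(l2==1+np.argmax(s2[1:,4]))''')
s=s.replace('s,p=wrist();','s,p=wrist();save(p,"pics/wa%d.png"%p["shot"]);print("shot",p["shot"]);').replace('go(q,"scene")','go(q,"scene");save(q,"pics/sa%d.png"%p["shot"]);t=vision.camera("top");go(t,"top");save(t,"pics/ta%d.png"%p["shot"])')
open('ang.py','w').write(s)
E
python3 ang.py
```

```text
shot 17
wrist red C [ 0.6305 -0.005 ] err 246 n 117 r 0.0296 ang 7.2 pca 4.2 [0.0038 0.0073]
wrist green C [ 0.615 -0.128] err 211 n 128 r 0.0308 ang 1.3 pca 0.1 [0.0045 0.0072]
wrist yellow no strip
scene red C [ 0.6175 -0.004 ] err 129 n 25 r 0.0396 ang 2.8 pca 10.0 [0.0051 0.0074]
scene green none
scene yellow C [0.631 0.121] err 109 n 27 r 0.0379 ang -1.7 pca -0.1 [0.0045 0.0085]
top red none
top green C [ 0.616 -0.126] err 62 n 24 r 0.0315 ang 1.1 pca -1.4 [0.0043 0.0069]
top yellow none
25.675
```

```bash
python3 - <<'E'
from h import *
from scipy.optimize import minimize
for f in("w1.npz","top0"):
    if f=="top0":
        p=vision.camera("top")
    else: p=dict(np.load(f))
    g=cv2.GaussianBlur(cv2.cvtColor(p["color"],cv2.COLOR_RGB2GRAY).astype(np.float32),(0,0),.8); loc=np.clip(cv2.GaussianBlur(g,(0,0),4)-g,-5,30)
    # stand flange top edges: lines y=+-197, z .05 ; rear ledge edge x=-122,z=.03
    L=[]
    t=np.linspace(-.12,.0,80)
    for sy in(-1,1): L.append(np.c_[t,np.full(80,sy*.197),np.full(80,.05)])
    L.append(np.c_[np.full(160,-.1225),np.linspace(-.19,.19,160),np.full(160,.03)])
    def f_(q,part=(0,1,2)):
        c,s=np.cos(q[2]),np.sin(q[2]);v=[]
        for i in part:
            P=L[i].copy();P[:,:2]=P[:,:2]@np.array([[c,s],[-s,c]])+q[:2]
            u=proj(p,P).astype(np.float32); v.append(cv2.remap(loc,u[:,:1],u[:,1:],1).mean())
        return -np.mean(v)
    best=min((f_((x,y,a)),x,y,np.degrees(a)) for x in np.arange(.555,.585,.002) for y in np.arange(-.01,.022,.002) for a in np.radians(np.arange(-10,3,.5)))
    r=minimize(f_,[best[1],best[2],np.radians(best[3])],method="Nelder-Mead",options=dict(initial_simplex=[[best[1]+a,best[2]+b,np.radians(best[3]+c)] for a,b,c in((0,0,0),(.002,0,0),(0,.002,0),(0,0,1))]))
    yaw=r.x[2]; print(f,best,r.x[:2],np.degrees(yaw),"seat",r.x[:2]+.055*np.array([np.cos(yaw),np.sin(yaw)]))
a=cv2.imread("pics/ta17.png")[130:230,170:310]; 
b=cv2.imread("pics/sa17.png")[180:250,215:340]; c=cv2.imread("pics/wa17.png")[200:320,130:370]
cv2.imwrite("pics/c17.png",np.vstack([cv2.resize(b,(560,300),interpolation=3),cv2.resize(c,(560,280),interpolation=3)]))
E
```

```text
w1.npz (np.float32(-16.917215), np.float64(0.5690000000000001), np.float64(0.011999999999999999), np.float64(-5.5)) [0.56972218 0.01169654] -5.588656087640475 seat [0.62446075 0.00634032]
top0 (np.float32(-13.567727), np.float64(0.5690000000000001), np.float64(0.002), np.float64(-5.5)) [0.56864431 0.00212165] -5.3898260129171 seat [ 0.62340114 -0.00304458]
```

View pics/c17.png

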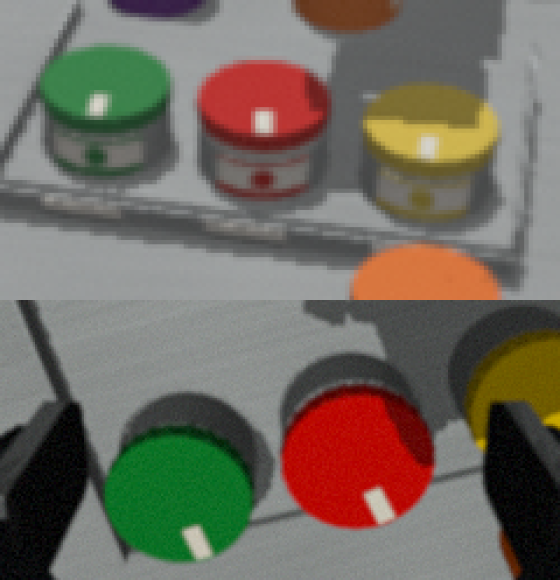

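servo_tool(twist=[[0,0,2.5],[0,0,2.5],[0,0,2.5],[0,0,2.5],[0,0,2.5],[0,0,2.5],[0,0,0]], offset=[[0.88,-0.08,-0.26],[0.88,-0.08,-0.26],[0.88,-0.08,-0.26],[0.88,-0.08,-0.26],[0.88,-0.08,-0.26],[0.88,-0.08,-0.26],[0,0,0]], claw=[85,85,85,85,85,85,85])

```text
t: 26.75
tool_pos: [0.5851, -0.0004, 0.2973]
orientation: [-1.255, -1.129, 1.133]
ft_force: [0.5, 0.5, 0.1]
opening: 0.0852
```

```bash
cat > ang2.py <<'E'
from h import *
def strips(p,tag):
    h,s,v=cv2.split(cv2.cvtColor(p["color"],cv2.COLOR_RGB2HSV))
    for nm,z,c0 in (("red",.095,(.6245,-.0025)),("green",.09,(.6125,-.127)),("yellow",.09,(.6365,.122))):
        q=proj(p,[[*c0,z]])[0]; rad=np.hypot(*(proj(p,[[c0[0],c0[1]+.05,z]])[0]-q))
        yy,xx=np.mgrid[:384,:512]; near=np.hypot(xx-q[0],yy-q[1])<rad*1.0
        M=(near&(s<110)&(v>90)).astype(np.uint8); n,l,st,c=cv2.connectedComponentsWithStats(M)
        for k in range(1,n):
            W=np.array([atz(p,(x,y),z)[:2] for y,x in zip(*np.nonzero(l==k))])
            if len(W)<15: continue
            ev,V=np.linalg.eigh(np.cov(W.T)); u=V[:,1]*np.sign(V[0,1]); m=W.mean(0)
            if np.hypot(*(m-c0))<.045: print(tag,nm,len(W),"mean",m.round(4),"pca",np.degrees(np.arctan2(u[1],u[0])).round(1),(np.sqrt(12*ev)*1e3).round(1),"from c0",np.degrees(np.arctan2(*(m-c0)[::-1])).round(1),np.hypot(*(m-c0)).round(4))
s,p=wrist(); print(s["t"],s["tool_pos"]); save(p,"pics/wb%d.png"%p["shot"]); print(p["shot"]); strips(p,"w")
np.savez("wb.npz",**{k:np.array(p[k]) for k in("color","mtx","D","R","t")})
q=vision.camera("scene"); strips(q,"s")
for nm in("label","tin_yellow_label","tin_green_label"):
    for r in vision.tip_of(q,nm)[:3]: print(nm,round(r["p"],2),atz(q,np.array(r["position"])*[512,384],.05).round(4))
E
python3 ang2.py
```

```text
26.75 [ 5.85053497e-01 -3.87981186e-04  2.97330116e-01]
21
w red 318 mean [ 0.6656 -0.0044] pca 89.3 [32.5 41.6] from c0 -2.7 0.0412
w green 343 mean [ 0.6521 -0.1318] pca -54.3 [28.5 40.1] from c0 -6.9 0.0399
w yellow 179 mean [0.6712 0.1194] pca -3.7 [12. 27.] from c0 -4.2 0.0348
s red 26 mean [ 0.6606 -0.002 ] pca 8.0 [14.2 33.4] from c0 0.8 0.0361
s green 37 mean [ 0.6483 -0.1266] pca 4.4 [18.3 37. ] from c0 0.7 0.0358
s yellow 29 mean [0.671  0.1193] pca -1.5 [15.3 31.6] from c0 -4.5 0.0346
label 0.93 [ 0.6696 -0.013   0.05  ]
label 0.79 [0.3869 0.0897 0.05  ]
label 0.7 [0.8199 0.1465 0.05  ]
tin_yellow_label 0.65 [0.6898 0.1199 0.05  ]
tin_green_label 0.59 [ 0.6609 -0.1177  0.05  ]
```

```bash
f=$(ls -t pics/wb*|head -1); python3 -c "
import cv2;a=cv2.imread('$f');cv2.imwrite('pics/cb.png',cv2.resize(a[100:330,80:440],(720,460),interpolation=3))"
```

```text
(no output)
```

View pics/cb.png

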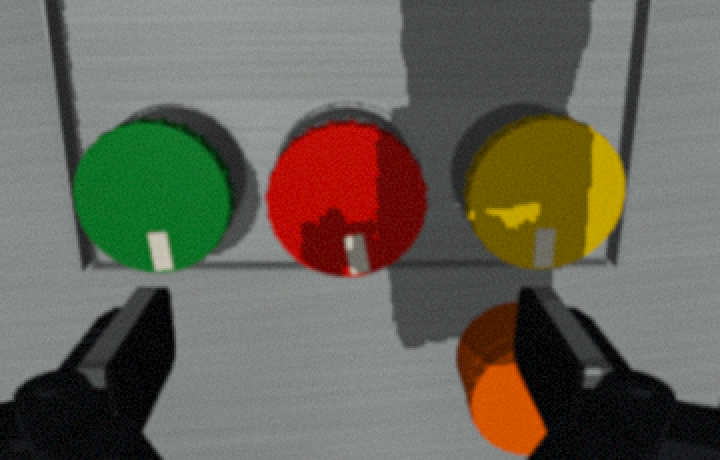

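```bash
python3 - <<'E'
from h import *
p=dict(np.load("wb.npz"))
for nm,a,b,z,c in(("green",(156,233),(164,270),.09,(152,196)),("red",(353,236),(361,272),.095,(347,197)),("yellow",(545,229),(544,267),.09,(547,192))):
    A,B,C=[atz(p,(q[0]/2+80,q[1]/2+100),z)[:2] for q in(a,b,c)]
    f=lambda d:np.degrees(np.arctan2(d[1],d[0])).round(1)
    print(nm,"own",f(B-A),"centre->outer",f(B-C),C.round(4),B.round(4))
h,s,v=cv2.split(cv2.cvtColor(p["color"],cv2.COLOR_RGB2HSV))
for nm,(x0,x1,y0,y1),z in(("green",(152,168,213,238),.09),("red",(248,266,214,238),.095),("yellow",(345,361,212,236),.09)):
    M=np.zeros_like(s);M[y0:y1,x0:x1]=(s[y0:y1,x0:x1]<110)
    W=[]
    for y in range(y0,y1):
        xs=np.nonzero(M[y])[0]
        if 3<=len(xs)<=9: W.append(atz(p,(xs.mean(),y),z)[:2])
    W=np.array(W); k=np.polyfit(W[:,0],W[:,1],1); print(nm,len(W),"rowfit",np.degrees(np.arctan(k[0])).round(1),W[[0,-1]].round(4).tolist())
E
```

```text
green own 0.2 centre->outer -2.6 [ 0.6104 -0.1249] [ 0.6611 -0.1272]
red own 5.9 centre->outer 4.1 [ 0.6223 -0.0031] [6.734e-01 6.000e-04]
yellow own -1.6 centre->outer -2.4 [0.6338 0.1219] [0.6851 0.1197]
green 1 rowfit -5.6 [[0.6334, -0.1243], [0.6334, -0.1243]]
red 5 rowfit 2.3 [[0.6473, 0.0013], [0.675, 0.0027]]
yellow 16 rowfit 1.9 [[0.6579, 0.1209], [0.6866, 0.1263]]<stdin>:14: RankWarning: Polyfit may be poorly conditioned
```

servo_tool(twist=[[0,0,0],[0,0,0],[0,0,0],[0,0,0],[0,0,0],[0,0,0],[0,0,0],[0,0,0],[0,0,0],[0,0,0],[0,0,0],[0,0,0]], offset=[[0.8,0.4,-0.5],[0.8,0.4,-0.8],[0.72,0.3,-0.9],[0,0,-0.9],[0,0,-0.9],[0,0,-0.9],[0,0,-0.9],[0,0,-0.9],[0,0,-0.7],[0,0,-0.4],[0,0,-0.1],[0,0,0]], claw=[0,0,0,0,0,0,0,0,0,0,0,0])

```text
t: 28.5
tool_pos: [0.643, 0.0272, 0.1025]
orientation: [-1.257, -1.132, 1.131]
ft_force: [-0.1, 0.8, 0.1]
opening: -0.0002
```

servo_tool(twist=[[0,0,0],[0,0,0]], offset=[[0,0,-0.05],[0,0,0]], claw=[0,0])

```text
t: 28.75
tool_pos: [0.6428, 0.0272, 0.1012]
orientation: [-1.257, -1.132, 1.131]
ft_force: [-0.7, -0.8, 0.2]
opening: 0.0002
```

```bash
python3 arc.py 36 60 49 4
```

```text
[[np.float64(0.06), np.float64(-0.04), 0], [np.float64(0.06), np.float64(-0.04), 0], [np.float64(0.05), np.float64(-0.04), 0], [np.float64(0.05), np.float64(-0.04), 0]]
```

servo_tool(twist=[[0,0,0],[0,0,0],[0,0,0]], offset=[[0,0,-0.15],[0,0,-0.09],[0,0,0]], claw=[0,0,0])

```text
t: 29.12
tool_pos: [0.6428, 0.0273, 0.0949]
orientation: [-1.257, -1.132, 1.132]
ft_force: [-0.8, 0.7, 2.2]
opening: -0.0
```

servo_tool(twist=[[0,0,0],[0,0,0]], offset=[[0,0,-0.03],[0,0,0]], claw=[0,0])

```text
t: 29.38
tool_pos: [0.643, 0.0273, 0.0948]
orientation: [-1.257, -1.132, 1.131]
ft_force: [-1.5, 0.7, 7.6]
opening: -0.0002
```

Now the small stroke, lift straight up, back to the viewing pose (relative: −58, −21, +200 mm).

servo_tool(twist=[[0,0,0],[0,0,0],[0,0,0],[0,0,0],[0,0,0]], offset=[[0.06,-0.04,-0.01],[0.06,-0.04,0],[0.05,-0.04,0],[0.05,-0.04,0],[0,0,0]], claw=[0,0,0,0,0])

```text
t: 30.0
tool_pos: [0.6487, 0.0236, 0.0948]
orientation: [-1.257, -1.133, 1.131]
ft_force: [-2.5, 1.8, 9.0]
opening: 0.0001
```

servo_tool(twist=[[0,0,0],[0,0,0],[0,0,0],[0,0,0],[0,0,0],[0,0,0],[0,0,0],[0,0,0],[0,0,0],[0,0,0],[0,0,0],[0,0,0]], offset=[[0,0,0.1],[0,0,0.5],[0,0,0.9],[-0.8,-0.3,1],[-0.9,-0.3,1],[-0.84,-0.34,1],[0,0,1],[0,0,1],[0,0,1],[0,0,0.5],[0,0,0],[0,0,0]], claw=[0,0,0,85,85,85,85,85,85,85,85,85])

```text
t: 31.5
tool_pos: [0.584, -0.0003, 0.2928]
orientation: [-1.256, -1.131, 1.133]
ft_force: [-0.1, 0.3, -0.2]
opening: 0.0854
```

```bash
python3 ang2.py; f=$(ls -t pics/wb*|head -1); python3 -c "
import cv2;a=cv2.imread('$f');cv2.imwrite('pics/cc.png',cv2.resize(a[100:330,80:440],(720,460),interpolation=3))"
```

```text
31.5 [ 5.84011401e-01 -2.78480610e-04  2.92804575e-01]
23
w red 316 mean [ 0.6661 -0.0083] pca 75.5 [31.2 42.3] from c0 -7.9 0.042
w green 352 mean [ 0.6524 -0.1318] pca -55.3 [28.7 40.2] from c0 -6.9 0.0402
w yellow 188 mean [0.6712 0.1194] pca -4.2 [12.3 27.1] from c0 -4.3 0.0348
s red 29 mean [ 0.6614 -0.0056] pca 1.3 [14.9 33.6] from c0 -4.9 0.0371
s green 37 mean [ 0.6483 -0.1266] pca 4.4 [18.3 37. ] from c0 0.7 0.0358
s yellow 29 mean [0.671  0.1193] pca -1.5 [15.3 31.6] from c0 -4.5 0.0346
label 0.96 [0.3803 0.0956 0.05  ]
label 0.84 [0.8147 0.1508 0.05  ]
label 0.66 [ 0.3646 -0.0665  0.05  ]
tin_yellow_label 0.83 [0.6849 0.1136 0.05  ]
tin_green_label 0.67 [ 0.6643 -0.1103  0.05  ]
```

```bash
cp wb.npz wb_new.npz; python3 - <<'E'
from h import *
def rowfit(p):
    h,s,v=cv2.split(cv2.cvtColor(p["color"],cv2.COLOR_RGB2HSV))
    for nm,(x0,x1,y0,y1),z,c in(("green",(148,174,214,233),.09,(.6125,-.127)),("red",(244,272,216,234),.095,(.6245,-.0025)),("yellow",(340,366,212,230),.09,(.6365,.122))):
        W=[];wd=[]
        for y in range(y0,y1):
            xs=np.nonzero(s[y,x0:x1]<110)[0]+x0
            wd.append(len(xs))
            if 5<=len(xs)<=13: W.append(atz(p,(np.median(xs),y),z)[:2])
        W=np.array(W); k=np.polyfit(W[:,0],W[:,1],1); d=W.mean(0)-c
        print(nm,len(W),wd,"fit",np.degrees(np.arctan(k[0])).round(1),"from centre",np.degrees(np.arctan2(d[1],d[0])).round(1),d.round(4))
rowfit(dict(np.load("wb_new.npz")))
E
```

```text
green 16 [0, 0, 0, 7, 10, 11, 11, 11, 11, 11, 11, 11, 12, 11, 11, 11, 11, 11, 11] fit -2.3 from centre -0.4 [ 0.0312 -0.0002]
red 14 [0, 0, 0, 0, 7, 9, 9, 9, 9, 9, 9, 10, 10, 10, 9, 10, 10, 10] fit -4.9 from centre -5.6 [ 0.0324 -0.0032]
yellow 14 [0, 0, 0, 0, 7, 10, 10, 10, 9, 9, 9, 9, 10, 10, 10, 10, 10, 10] fit -6.1 from centre -4.3 [ 0.0305 -0.0023]
```

```bash
python3 -c "
from station import bot
print(bot.finish_job())"
```

```text
the job is handed in; nothing more can be done
None
```

I slid the red-capped tin into the middle seat, turned its label to the front, and handed the job in at about 31.5 s, with the gripper clear about 0.29 m above the bench. No verdict was reported.

**How:** I pushed the tin from behind with the two open fingers until it met about 4.5 N of resistance. I then rolled it round by the cap edge with the closed fingertips, pressing about 7 to 10 N, in three stages.

**Last checks:**
- **Seated:** fingertip contact put the cap top at z = 0.095 m, which is 73 mm above the seat floor. If the tin were still up on the stand, its height would be 65 mm, outside the stated 68 to 78 mm.
- **Label direction:** the wrist camera puts the strip on the cap at -4.9° to -5.6°. The stand's own direction measures about -5.5°.
- **Neighbours:** in the scene picture after each stage their outlines stayed within about 1 pixel. The largest force I read was about 11 N, on the red cap while feeling for it.

**What disagreed or failed:**
- The neighbours' strips read less consistently than the red one: yellow -4° to -6°, green -0.4° to -2°. I took the stand's edges as the reference.
- The label network missed the red label in the last scene picture.
- My 12-picture viewing limit was used up, so I checked the final pose by measurement only.

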